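Set up the counting scale for the bin

ROBOT

A 7-joint arm with a two-finger parallel gripper is mounted at the origin on the work surface. World frame = base frame: x ahead of the robot, y to its left, z up, the work surface at z = 0. Lengths are in mm, angles in rad, forces in N, time in s.
With the tool pointing down it reaches from about 425 to 825 mm from the base axis. Payload 3.6 kg.
Tool frame: the origin (TCP) lies midway between the tips of the shut fingers; the grasp point (between the pads) lies 19 mm behind it; z points along the fingers, y is the line along which they close (so a half turn about z gives the same grasp; the last joint's range is limited). The gripper opens to 85 mm and grips with 20 to 120 N. Pads are 22 mm wide; open, the fingers measure 114 mm over their backs; the gripper's body (76 mm by 85 mm) begins 54 mm behind the grasp point. The pads swing forward as they close: fully open they stand 13 mm farther back than shut.
Start: joints at [1.312, 0.615, -0.013, 1.423, 0.008, 1.103, -0.04], TCP at [149.971, -632.433, 231.297] pointing down, gripper open.
Joint ranges: [-3.12, 3.12], [-0.3, 2.06], [-1.34, 1.32], [0.26, 2.42], [-1.36, 4.5], [0.01, 1.98], [-2.84, 2.84]. Speed limits (rad/s): [2.79, 2.79, 3.14, 3.14, 3.14, 3.14, 3.14].

INTERFACE

Orientations are given as [roll, pitch, yaw] about the fixed x, y, z axes, in that order (R = Rz(yaw) Ry(pitch) Rx(roll)).
In Python, from cell import r, planner, state, vision, finish_job gives the robot as it stands. Calls block until the motion is done:
- r.goto(position, orientation): joint-space move of the TCP to a pose.
- r.move_l(position, ori=None, vel=150, stop_force=None): straight line of the TCP; ori=None keeps the orientation; vel is the mean speed in mm/s. With stop_force (N) it stops when the force on the tool has changed by that much, and returns True; else False.
- r.move_joints(angles): joint-space move.
- r.gripper_to(opening, grip_force=None): finger opening in mm; grip_force is the grip in N (None keeps the last); returns when the fingers have stopped.
- r.dwell(seconds).
- planner.solve_ik(position, orientation): joint angles nearest the present ones, or None.
- state(): the state.
- vision.read_camera(name): name is "side" or "top"; returns a dict with "color" (384x512x3 uint8, red, green, blue), "depth" (384x512 float32, mm along the optical axis (not along the pixel's ray), 0 where there is no reading), "fx", "fy", "cx", "cy" (pixels), "position" and "attitude" of the camera in the world. Camera axes: x right, y up, looking along -z (the intrinsics and any distortion apply to the point x, -y, -z); pixel columns grow to the right and rows downward; lengths in mm; the calibration is good to about 2 mm. A picture is of the moment at which its call begins.
A pose or a line that the arm cannot do raises r.Unreachable and nothing moves.
- finish_job(): hands the job in; it is judged then, once.
The state is a dict: "t": time; "joint_positions": joint angles; "qd": joint speeds; "effort": joint torques, N m; "position": TCP position; "eef_rot": TCP orientation; "contact_force": force on the tool from outside, world axes, zero at the start; "moment": the same for the moment, N m; "width": finger opening in mm; "finger_force": force on a finger pad.
Only numpy, scipy, OpenCV 4.12 (cv2) and the standard library are available. Lean on these libraries where they do the work, as an engineer would, in place of code of your own. Each camera call takes 0.05 s, during which the arm holds its last target. There are 200 camera calls.

TASK

The empty blue bin is standing on the parts counter's counting scale. Get the scale ready to count into it: press in the round power button at the left end of the key row, then the tare key (the middle one of the three small alike keys), then the wide count key at the right end, each gently, with the other keys left alone and nothing touching the pan or the bin. Pick nothing up, and leave the other things on the counter where they are.

Things in the scene. Friction and masses are not known exactly. Their poses are not given: they have to be found in the camera images.
- scale: Grey counting scale, 310 wide, 345 deep, fixed. Origin under its middle, on the counter; +x to its back, +y to the operator's left (the operator is on the robot's side), z up. Its front panel slopes up to the pan at 18 degrees: three blank green displays above one row of five white keys at x = -143 mm; from the left: power, zero, tare, print, count. More than 25 N anywhere on the scale is too hard.
- pan: The scale's flat stainless weighing pan, 230 deep (x) by 300 wide (y), top 80 mm above the counter; same origin and axes as the scale; its front edge lies at x = -55 mm, 88 mm behind the middle of the key row. Must not be touched.
- power_top (a point): Middle of the top face of the round power button, at the left end of the key row; 22 mm across, y = +110 mm on the scale. z points straight out of the panel (18 degrees from vertical, leaning to the operator), y to the operator's left. Like all five keys its top is 50 mm above the counter, stands 8.5 mm out of the panel and moves 6 mm, straight into the panel.
- tare_top (a point): Middle of the top face of the tare key, 24 by 22 mm: third key of the row from the left, the middle one of the three alike, y = +14 mm on the scale; axes and height as for the power button.
- count_top (a point): Middle of the top face of the count key, the wide one (46 by 22 mm) at the right end of the row, y = -88 mm on the scale; axes and height as for the power button.
- power (a joint): Power button: 0 standing out (off), 0.006 m fully in; it stays in where it is pushed. 3.2 N starts it, 6.2 N takes it fully in. It counts as on beyond 0.0025.
- tare (a joint): Tare key: 0 up, 0.006 m fully down; springs back, 1 N to start, 7 N fully down. Counts as pressed beyond 0.003.
- count (a joint): Count key: the same as the tare key.
- zero (a joint): Zero key (second of the row, y = +58 mm on the scale, 24 by 22 mm), the same as the tare key. Not to be pressed.
- print (a joint): Print key (fourth of the row, y = -30 mm on the scale, 24 by 22 mm), the same as the tare key. Not to be pressed.
- bin: Small empty blue bin, 90 deep by 102 wide by 50 high, loose on the rear part of the pan; origin under its middle, on the pan. Not to be touched.
- stock_bin: Blue stock bin with spark plugs, 120 by 102 by 60 high, loose on the counter beside the scale, on the operator's left; origin under its middle. To be left alone.
- carton: Small carton lying on the counter beside the scale, 28 by 95 by 28 high; origin under its middle. To be left alone.
- jar: White round jar with black lid, 60 across, 62 high, on the counter beside the scale; origin under its middle. To be left alone.

How it is judged:
By the outcome, as a careful person would: the job done as asked, in the order asked, and still so for the second after the job is handed in, with the robot touching nothing.
It also fails if it takes over 48 s, if anything falls off the work surface, if the arm or the gripper's body presses on something with over 40 N, if the wrist force passes 120 N, or if a joint passes its speed limit or range.

## Working session

There is one attempt and no reset: what is moved stays moved. The work goes in short steps, each a Python script; the robot and the scene stay as the last script left them, time stands still between calls to the robot, and variables do not carry over. Pictures are saved under pics/ and viewed, at most 10 in all, crops included, and the job is handed in when it is done.

```bash
ls; mkdir -p pics; python3 - <<'E'
from cell import r, planner, state, vision
import cv2,numpy as np
for n in("top","side"):
    c=vision.read_camera(n); cv2.imwrite(f"pics/{n}0.png",c["color"][:,:,::-1]); np.savez(f"{n}0.npz",**c)
    print({k:v for k,v in c.items() if k not in("color","depth")}, (c["depth"]>0).mean())
s=state();print(s["t"],s["contact_force"],s["eef_rot"],s["width"])
E
```

```text
pics
{'fx': 484.9188231800424, 'fy': 484.9188231800424, 'cx': 257.9321641767459, 'cy': 193.20155555191727, 'position': array([ 315.79441918,   37.78636678, 1388.71632687]), 'attitude': array([ 0.23066651,  0.00297575, -1.49011996])} 0.9961140950520834
{'fx': 458.61328542255393, 'fy': 458.61328542255393, 'cx': 259.10378257324794, 'cy': 194.39608814261285, 'position': array([ 525.33446397, 1124.92569716,  770.71835745]), 'attitude': array([ 1.00944213, -0.00434841, -3.04362994])} 0.9959971110026041
0.1 [0.03921188 0.71161398 0.11433901] [-3.13930747e+00  2.90070619e-05  2.32858077e-01] 85.54799398516153
```

View pics/top0.png

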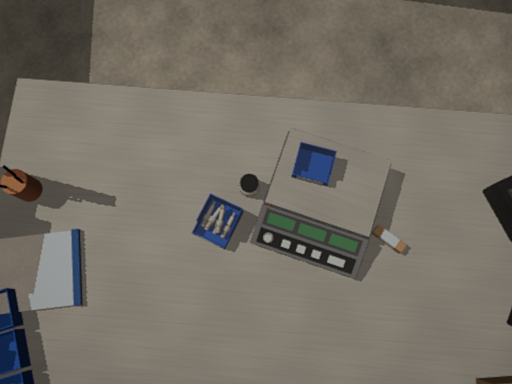

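View pics/side0.png

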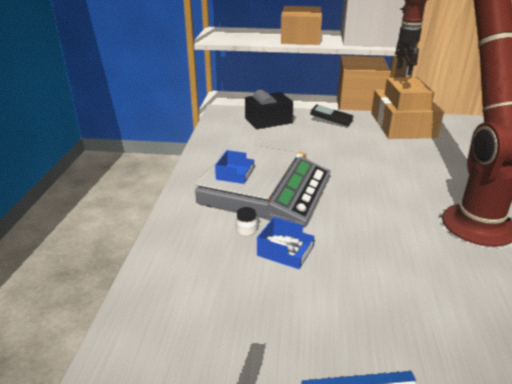

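The top view shows the scale's key row running from the round power button at (268,238) to the count key at (336,261). The zero, tare and print keys are at about (286,244), (301,249) and (316,254). In the side view the keys run from about (301,207) to (319,172). Next I'll segment the keys, cast rays onto z = 50, and fit the scale pose.

```bash
cat > meas.py <<'E'
import cv2,numpy as np
from scipy.spatial.transform import Rotation as R
KY=np.array([110,58,14,-30,-88.])
def ray(c,uv,z):
    uv=np.atleast_2d(uv); d=np.c_[(uv[:,0]-c["cx"])/c["fx"],-(uv[:,1]-c["cy"])/c["fy"],-np.ones(len(uv))]
    d=d@R.from_euler("xyz",c["attitude"]).as_matrix().T
    p=c["position"]; return p+d*((z-p[2])/d[:,2])[:,None]
def keys(c,box,thr):
    u0,v0,u1,v1=box; K=6
    g=cv2.resize(c["color"][v0:v1,u0:u1].min(2),None,fx=K,fy=K,interpolation=cv2.INTER_CUBIC)
    n,l,s,ce=cv2.connectedComponentsWithStats((g>thr).astype(np.uint8))
    return [((x+.5)/K-.5+u0,(y+.5)/K-.5+v0,a[4]/K/K) for a,(x,y) in zip(s[1:],ce[1:]) if a[4]>20*K*K]
def fit(P):
    M=np.c_[np.full(5,-143.),KY]; a=M-M.mean(0); b=P-P.mean(0)
    th=np.arctan2((a[:,0]*b[:,1]-a[:,1]*b[:,0]).sum(),(a*b).sum())
    Q=np.array([[np.cos(th),-np.sin(th)],[np.sin(th),np.cos(th)]])
    o=P.mean(0)-Q@M.mean(0); return th,o,P-(M@Q.T+o)
E
python3 - <<'E'
from meas import *
for n,box in(("top",(254,226,358,274)),("side",(290,163,330,215))):
    c=dict(np.load(n+"0.npz"))
    for thr in(110,140,170):
        k=np.array(keys(c,box,thr)); print(n,thr,np.round(k,1).tolist())
        if len(k)==5:
            k=k[np.argsort(k[:,0])] if n=="top" else k[np.argsort(-k[:,1])]
            P=ray(c,k[:,:2],50)[:,:2]; th,o,e=fit(P); print(np.round(P,1).tolist(),th,o,np.round(e,1).tolist())
    u0,v0,u1,v1=box
    cv2.imwrite(f"pics/{n}crop.png",cv2.resize(c["color"][v0:v1,u0:u1,::-1],None,fx=7,fy=7,interpolation=cv2.INTER_NEAREST))
E
```

```text
top 110 [[350.9, 227.7, 64.4], [267.4, 237.3, 56.9], [285.4, 243.6, 59.4], [300.4, 248.8, 60.9], [281.0, 264.0, 1181.1], [315.6, 253.9, 61.1], [335.7, 260.9, 123.4]]
top 140 [[267.3, 237.7, 35.1], [285.3, 243.6, 45.0], [300.4, 248.8, 46.3], [315.6, 254.0, 46.1], [335.7, 260.9, 99.1]]
[[504.5, 31.0], [492.2, -20.1], [481.1, -62.4], [470.2, -105.0], [455.7, -160.9]] -0.24980840348008493 [ 616.12320044 -111.23224185] [[-0.3, 0.3], [0.3, -0.4], [0.1, -0.1], [0.0, -0.0], [-0.1, 0.2]]
top 170 []
side 110 [[292.7, 167.5, 27.4], [312.0, 184.9, 316.4], [317.9, 174.4, 77.7], [323.3, 201.3, 368.3], [311.6, 186.5, 114.1], [305.9, 197.3, 60.7], [301.0, 206.8, 59.8]]
side 140 [[323.8, 165.1, 67.0], [317.9, 174.3, 65.9], [323.6, 202.0, 331.2], [313.4, 182.9, 44.9], [309.8, 189.9, 46.4], [305.9, 197.3, 49.8], [301.0, 206.7, 48.1]]
side 170 [[324.5, 164.7, 49.9], [318.0, 174.3, 54.9], [313.4, 182.9, 35.8], [323.9, 202.6, 296.2], [309.9, 189.9, 37.1], [305.9, 197.3, 40.4], [301.1, 206.6, 36.8]]
```

View pics/topcrop.png

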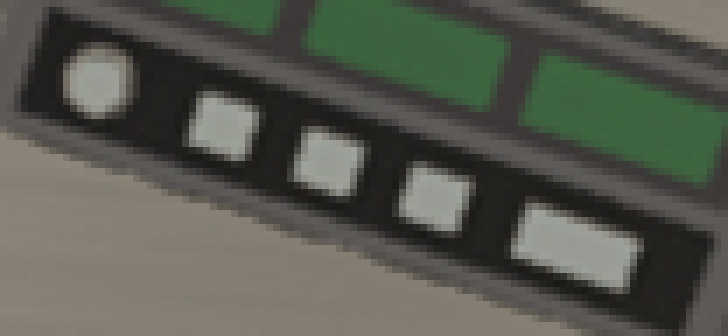

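The five keys fit the model to within 0.4 mm in the top view. I'll check that against the side view and move to a hover.

```bash
cat >> meas.py <<'E'
def pose(th,o):
    Q=R.from_euler("z",th); n=Q.apply([-np.sin(np.radians(18)),0,np.cos(np.radians(18))])
    y=-Q.apply([0,1,0]); z=-n; M=np.c_[np.cross(y,z),y,z]
    return Q,n,R.from_matrix(M).as_euler("xyz")
def key(th,o,ky,h=0):
    Q,n,_=pose(th,o); return Q.apply([-143,ky,50])+[*o,0]+n*h
E
python3 - <<'E'
from meas import *
from cell import r,planner,state
c=dict(np.load("side0.npz"))
k=[(301.05,206.65),(305.9,197.3),(309.85,189.9),(313.4,182.9),(317.95,174.3)]
P=ray(c,k,50)[:,:2]; th,o,e=fit(P); print(th,o,np.round(e,1).tolist(),P.round(1).tolist())
th,o=-0.2498,np.array([616.12,-111.23])
_,n,ori=pose(th,o); print(n,ori)
for ky in(110,14,-88):print(key(th,o,ky),planner.solve_ik(key(th,o,ky,30),ori))
r.gripper_to(0)
p=state()["position"]; r.move_l([p[0],p[1],330],vel=250)
r.goto(key(th,o,110,70),ori)
s=state();print(s["t"],s["position"],s["eef_rot"],s["contact_force"],s["width"])
from cell import vision
for n in("top","side"):
    c=vision.read_camera(n); cv2.imwrite(f"pics/{n}1.png",c["color"][:,:,::-1])
E
```

```text
-0.25340972108299703 [ 620.49582614 -106.19491523] [[0.1, 0.3], [0.0, -0.3], [-0.3, -0.4], [0.1, -0.3], [0.1, 0.6]] [[509.7, 36.5], [496.6, -14.5], [485.3, -57.2], [474.6, -99.7], [460.1, -154.9]]
[-0.29942569  0.07639214  0.95105652] [ 3.14159265 -0.31415927 -0.2498    ]
[504.75156961  30.70686171  50.        ] [-0.37672058  0.57126903  0.26599942  2.27089254 -0.52584891  0.03132526
 -1.4693996 ]
[481.01939312 -62.31347907  50.        ] [ 0.05305145  0.53781766 -0.01823576  2.33286941  2.03050364  0.08269674
  2.48105565]
[ 455.80395559 -161.14759114   50.        ] [ 0.44853805  0.54238699 -0.19867348  2.33408079  2.00800611  0.0976132
  2.76076325]
4.1417 [484.25045934  35.39267763 116.7171124 ] [ 3.141522   -0.31480884 -0.2510647 ] [0.40645708 0.6598246  0.19925536] -0.036848024781669875
```

```bash
python3 - <<'E'
from meas import *
from cell import r,planner,state
th,o=-0.2515,np.array([618.,-109.])
print(state()["joint_positions"])
for tilt in(18,14,10):
  for yaw in(0,np.pi):
    Q=R.from_euler("z",th)
    ori=(R.from_euler("z",th+yaw)*R.from_euler("xyz",[np.pi,0,0])) 
    ori=(Q*R.from_euler("y",-tilt,degrees=True)*Q.inv()*ori).as_euler("xyz")
    for ky in(110,14,-88):
      print(tilt,round(yaw,1),ky,[np.round(planner.solve_ik(key(th,o,ky,h),ori),2).tolist() for h in(40,-6)])
E
```

```text
[-0.36123261  0.47095958  0.21856297  2.26715641  0.24300144  0.12985279
 -2.23847709]
18 0 110 [[-0.36, 0.55, 0.23, 2.26, 0.24, 0.06, -2.25], [-0.3, 0.65, 0.17, 2.26, 2.64, 0.05, 1.65]]
18 0 14 [[-0.11, 0.52, 0.19, 2.33, 4.37, 0.04, 0.14], [-0.08, 0.64, 0.18, 2.33, 3.48, 0.13, 1.02]]
18 0 -88 [[0.31, 0.51, -0.01, 2.34, 3.55, 0.02, 1.21], [0.17, 0.64, 0.18, 2.33, 3.89, 0.18, 0.86]]
18 3.1 110 [[-0.02, 0.55, -0.26, 2.25, 1.33, 0.28, -0.18], [-0.12, 0.64, -0.1, 2.25, 1.77, 0.19, -0.62]]
18 3.1 14 [[0.15, 0.52, -0.16, 2.33, 1.6, 0.15, -0.24], [0.31, 0.66, -0.4, 2.31, 1.9, 0.33, -0.52]]
18 3.1 -88 [[0.46, 0.52, -0.22, 2.33, 1.72, 0.1, -0.1], [0.73, 0.71, -0.64, 2.32, 1.85, 0.41, -0.2]]
14 0 110 [[-0.26, 0.54, 0.12, 2.21, 0.23, 0.18, -2.21], [-0.26, 0.65, 0.13, 2.2, 0.23, 0.08, -2.21]]
14 0 14 [[0.02, 0.52, 0.03, 2.27, 0.29, 0.12, -2.06], [-0.03, 0.63, 0.11, 2.27, -1.13, 0.02, -0.64]]Traceback (most recent call last):
  File "<stdin>", line 11, in <module>
    return _wrapfunc(a, 'round', decimals=decimals, out=out)
    return _wrapit(obj, method, *args, **kwds)
    result = getattr(arr, method)(*args, **kwds)
TypeError: unsupported operand type(s) for *: 'NoneType' and 'float'
```

View pics/side1.png

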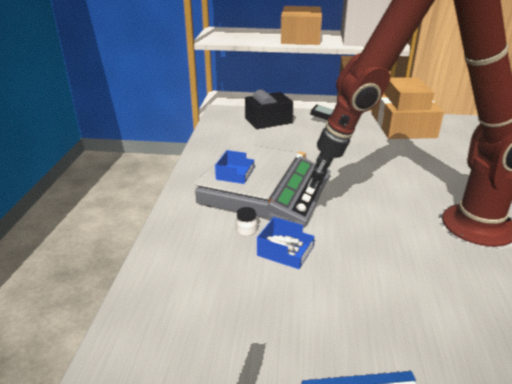

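View pics/top1.png

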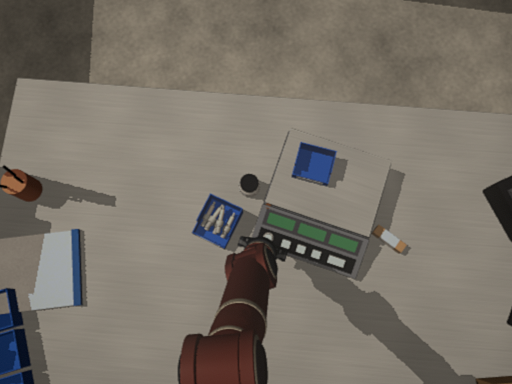

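The side and top views place the hover over the row's left half as planned, with nothing disturbed. At the full 18° tilt q6 is close to its limit (wrist singularity), so I'll use a smaller tool tilt and still press along the key normal.

```bash
cat >> meas.py <<'E'
TH,O=-0.2515,np.array([618.,-109.])
def ori(tilt): return R.from_euler("ZYX",[TH,-np.radians(tilt),np.pi]).as_euler("xyz")
E
python3 - <<'E'
from meas import *
from cell import r,planner,state
for tilt in(9,6,3,0):
    for ky in(110,14,-88):
      print(tilt,ky,[None if (q:=planner.solve_ik(key(TH,O,ky,h),ori(tilt))) is None else np.round(q,2).tolist() for h in(30,-8)])
E
```

```text
9 110 [[-0.15, 0.57, -0.0, 2.14, 0.22, 0.29, -2.18], [-0.16, 0.65, 0.02, 2.13, 0.22, 0.22, -2.17]]
9 14 [[0.1, 0.55, -0.07, 2.2, 0.28, 0.25, -2.04], [0.08, 0.63, -0.03, 2.19, 0.28, 0.17, -2.04]]
9 -88 [[0.41, 0.55, -0.17, 2.2, 0.34, 0.25, -1.87], [0.36, 0.63, -0.1, 2.2, 0.35, 0.16, -1.88]]
6 110 [[-0.09, 0.58, -0.07, 2.1, 0.22, 0.38, -2.17], [-0.1, 0.66, -0.04, 2.09, 0.22, 0.3, -2.16]]
6 14 [[0.16, 0.56, -0.13, 2.15, 0.28, 0.34, -2.04], [0.13, 0.64, -0.09, 2.15, 0.28, 0.26, -2.03]]
6 -88 [[0.44, 0.56, -0.21, 2.16, 0.33, 0.34, -1.87], [0.39, 0.64, -0.15, 2.15, 0.34, 0.26, -1.87]]
3 110 [[-0.03, 0.6, -0.14, 2.05, 0.23, 0.46, -2.17], [-0.05, 0.67, -0.11, 2.05, 0.23, 0.39, -2.16]]
3 14 [[0.21, 0.58, -0.2, 2.11, 0.29, 0.43, -2.04], [0.17, 0.65, -0.14, 2.1, 0.29, 0.35, -2.03]]
3 -88 [[0.46, 0.58, -0.24, 2.12, 0.32, 0.43, -1.86], [0.42, 0.66, -0.19, 2.11, 0.34, 0.35, -1.87]]
0 110 [[0.03, 0.61, -0.21, 2.01, 0.24, 0.54, -2.17], [0.01, 0.69, -0.17, 2.0, 0.24, 0.47, -2.16]]
0 14 [[0.25, 0.6, -0.26, 2.07, 0.3, 0.51, -2.05], [0.22, 0.67, -0.2, 2.06, 0.3, 0.44, -2.04]]
0 -88 [[0.47, 0.6, -0.27, 2.07, 0.31, 0.51, -1.85], [0.44, 0.67, -0.22, 2.07, 0.33, 0.44, -1.86]]
```

```bash
cat >> meas.py <<'E'
def press(ky,F):
    from cell import r,state
    Q,n,_=pose(TH,O); sh=-3*Q.apply([np.cos(np.radians(18)),0,np.sin(np.radians(18))]); w=ori(9)
    P=lambda h:key(TH,O,ky,h)+sh
    def hgt(): s=state(); return round(float((np.array(s["position"])-P(0))@n),2),np.round(s["contact_force"],2)
    r.goto(P(35),w); r.move_l(P(12),w,vel=60); r.dwell(.2); print("start",hgt())
    print(r.move_l(P(-7),w,vel=10,stop_force=1.2),"contact",hgt())
    h=hgt()[0]
    print(r.move_l(P(h-6.5),w,vel=8,stop_force=F),"end",hgt())
    r.dwell(.15); print("held",hgt())
    r.move_l(P(25),w,vel=60); print("t",state()["t"],hgt())
E
python3 - <<'E'
from meas import *
press(110,4.9)
from cell import vision
c=vision.read_camera("side"); cv2.imwrite("pics/side2.png",cv2.resize(c["color"][150:230,270:370,::-1],None,fx=7,fy=7,interpolation=cv2.INTER_CUBIC))
E
```

```text
start (12.22, array([-0.45,  0.34, -0.2 ]))
True contact (0.0, array([-0.32,  0.12,  2.17]))
True end (-5.42, array([-1.74, -0.02,  4.69]))
held (-5.4, array([0.11, 0.35, 4.36]))
t 7.9667 (25.22, array([-0.38, -0.27, -0.85]))
```

The power button travelled about 5 mm. Tare and count next.

```bash
python3 - <<'E'
from meas import *
press(14,4.5); press(-88,4.5)
from cell import vision,r,state
p=np.array(state()["position"]); r.move_l(p+[-60,0,130],vel=200); r.goto([330,-400,300],[3.14159,0,0.23]); print(state()["t"])
c=vision.read_camera("side"); cv2.imwrite("pics/side3.png",cv2.resize(c["color"][130:280,190:380,::-1],None,fx=4,fy=4,interpolation=cv2.INTER_CUBIC))
E
```

```text
start (12.18, array([ 0.28, -0.44,  0.01]))
True contact (-0.19, array([0.48, 0.64, 1.84]))
True end (-4.96, array([-1.6 ,  0.17,  6.71]))
held (-4.79, array([-1.16, -0.03,  6.41]))
t 11.8333 (25.14, array([ 0.01, -0.9 , -0.12]))
start (12.2, array([ 0.54, -0.03, -0.1 ]))
True contact (-0.18, array([-0.01, -0.61,  3.25]))
True end (-5.02, array([-0.62,  0.19,  6.81]))
held (-4.87, array([-1.67,  1.32,  6.75]))
t 15.6667 (25.14, array([ 0.02,  0.17, -0.29]))
17.5833
```

View pics/side3.png

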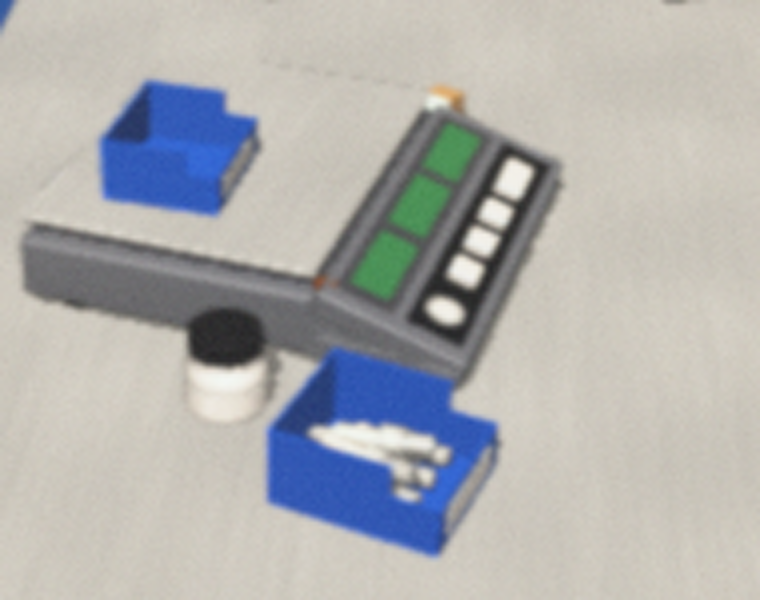

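The crop shows the power button at (445,310) sitting low in the panel and the other four keys standing out. The bin, jar, stock bin and carton are where they were, so I'm handing in.

```bash
python3 -c "
from cell import finish_job; print(finish_job())"
```

```text
the job is handed in; nothing more can be done
None
```

I pressed power, tare and count in that order, each about 5 mm in with roughly 7 N or less on the tool. The power button has stayed in, nothing else was moved, and the job was handed in about 18 s into the 48 s limit.

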